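# Pass a screw cap through the go gauge

## Task

Check the large screw cap in the gauge: push it along the bench with the fingertips, through the narrow gap between the two steel blocks from the open front side, until it lies flat in the wooden bay, wholly behind the blocks. Only push it, never pick it up or tip it, and leave the small cap, the rubber stopper, the marker and the bottle where they are.

Things in the scene. Friction and masses are not known exactly. Their poses are not given: they have to be found in the camera images.
- big_cap: the large round screw cap, 62 mm in diameter and 26 mm high, light (20 to 45 g), standing loose and flat on the bench in front of the gauge. Origin: centre of its underside, z up. It slides when pushed at its side.
- gauge: fixed go gauge; place and yaw vary. Origin: on the bench, mid-gap between two steel blocks; x points through the gap from the open front into the bay, y left. Blocks: x -15 to +15 mm, 31 mm high, 30 wide; gap 68 mm (y -34 to +34). Behind: plywood bay, walls 24 high, 88 wide inside, closed by a stop at x = 103 mm. No floor: the cap slides on the bench. Outside: 128 across, back at x = 117.
- small_cap: a smaller screw cap, 46 mm in diameter, 26 mm high, loose beside the gauge on its left; leave alone. Origin: centre of its underside.
- stopper: a black rubber stopper, 43 mm in diameter, 27 mm high, loose beside the gauge on its right; leave alone. Origin: centre of its underside.
- marker: a marker pen, 130 mm long along its y, 20 mm wide, 22 mm high, lying loose at the near edge of the bench; leave alone. Origin: under its middle.
- bottle: a small bottle with a cap, 57 mm in diameter, 118 mm high, standing loose to the right beyond the carton; leave alone. Origin: centre of its underside.
- bench_carton: the open carton that stands fixed on the bench to the right of the work, always at the same place: an obstacle to go over or round. With its flaps it spans 228 mm along x and 258 mm along y about its origin (centre of its underside) and is 164 mm high.
Things that resemble listed ones, but are neither listed nor needed, are in the scene too. Leave any green look-alike of the big_cap alone.

How it is judged:
On the way:
1. the large cap is in the gap between the two blocks, flat on the bench (x of big_cap in the frame of gauge between -0.014 and 0.014 m and y of big_cap in the frame of gauge between -0.008 and 0.008 m and height (world z) of big_cap below 0.008 m).
At the end, for the whole second after the job is handed in: the large cap lies flat and at rest on the bench inside the bay, its rear edge past the back of the blocks (to within 3 mm), having passed through the gap (x of big_cap in the frame of gauge between 0.043 and 0.078 m and y of big_cap in the frame of gauge between -0.018 and 0.018 m and height (world z) of big_cap below 0.004 m and angle between big_cap's own z axis and vertical below 0.1 rad and linear speed of big_cap below 0.01 m/s); the robot touches nothing.
It fails at once if the large cap is lifted more than 10 mm off the bench (height (world z) of big_cap above 0.01 m).
It fails at once if the large cap is tipped by more than 20 degrees (angle between big_cap's own z axis and vertical above 0.35 rad).
It fails at once if the small cap, the stopper, the marker or the bottle is moved more than 20 mm (distance of any of small_cap, stopper, marker, bottle from where it was at the start of the episode above 0.02 m).
It also fails if it takes over 54 s, if anything falls off the work surface, if the arm or the gripper's body presses on something with over 40 N, if the wrist force passes 120 N, or if a joint passes its speed limit or range.

## Robot

A 7-joint arm with a two-finger parallel gripper is mounted at the origin on a cart in front of the work surface, level with it; the furniture and walls round the work are solid. World frame = base frame: x ahead of the robot, y to its left, z up, the work surface at z = 0. Lengths are in m, angles in rad, forces in N, time in s.
With the tool pointing down it reaches from about 0.4 to 0.85 m from the base axis. Payload 10.4 kg.
Tool frame: the origin (TCP) lies at the very end of the fingers, on their centre line; the grasp point (between the pads) lies 19 mm behind it; z points along the fingers, y is the line along which they close (so a half turn about z gives the same grasp; the last joint's range is limited). The gripper opens to 87 mm and grips with 3 to 60 N. Pads are 19 mm wide; open, the fingers measure 117 mm over their backs; the gripper's body (75 mm by 190 mm) begins 51 mm behind the grasp point.
Start: joints at [-1.363, 0.332, -0.065, 1.46, 0.022, 1.35, -0.088], TCP at [0.143, 0.608, 0.223] pointing down, gripper open.
Joint ranges: [-2.6, 2.6], [-0.5, 2.12], [-1.47, 1.34], [0.16, 2.42], [-1.27, 4.41], [0.06, 2.06], [-2.6, 2.6]. Speed limits (rad/s): [2.22, 2.22, 2.79, 2.79, 3.14, 3.14, 3.14].

## Interface

Orientations are given as a unit quaternion [x, y, z, w].
In Python, from bench import * gives the robot as it stands.
- The arm moves only by the tool step_arm, never from a script. Its arguments are lists of equal length, an entry for each row: "delta_pos": the shift along the world's x, y, z in units of 25 mm (1.0 is 25 mm), a list of three; "turn": the turn about the world's z in units of 0.12 rad (1.0 is 0.12 rad). In form: {"delta_pos": [[tx, ty, tz], ...], "turn": [turn, ...]}. A call has 1 to 12 rows; each row shifts and turns the commanded pose from where the row before left it; what a row does not reach is not made up. A row lasts 1/10 s, in which the tool goes at most 50 mm and 8.59 degrees, less where a joint would pass 70% of its speed; a pose out of reach is approached as far as the arm can. A call with a number of a shift or a turn outside -1 to 1 is refused whole. A call with a gripper value outside its range is refused whole. "grip" is the closure, from 0 (fully open) to 1 (shut), set as the call begins (left out, the last holds). The fingers move at their own pace and stop on an object; "newtons" is the grip in N (left out, the last holds). Time passes only in rows, so rows that do not move let the fingers close. It gives the time, the measured TCP pose, the force, the opening and the grip force at its end, in the units of the state.
- read_state(): the state, without advancing time (a new reading comes with each control period).
- camera(name): name is "side" or "top"; returns a dict with "image" (384x512x3 uint8, red, green, blue), "z_map" (384x512 float32, m along the optical axis (not along the pixel's ray), 0 where there is no reading), "mtx" (3x3 intrinsics, pixels), "view" (4x4, takes a point from world to camera coordinates). Camera axes: x right, y up, looking along -z (the intrinsics and any distortion apply to the point x, -y, -z); pixel columns grow to the right and rows downward; lengths in m; the calibration is good to about 2 mm. A picture is of the moment at which its call begins.
- close_job(): hands the job in; it is judged then, once.
The state is a dict: "time": time; "joint_positions": joint angles; "joint_vel": joint speeds; "joint_torque": joint torques, N m; "ee_pos": TCP position; "eef_rot": TCP orientation; "ft_force": force on the tool from outside, world axes, zero at the start; "torque": the same for the moment, N m; "width": finger opening in m; "grip_force": force on a finger pad.
Only numpy, scipy, OpenCV 4.12 (cv2) and the standard library are available. Lean on these libraries where they do the work, as an engineer would, in place of code of your own. Each camera call takes 0.05 s, during which the arm holds its last target. There are 200 camera calls.

## Working session

There is one attempt and no reset: what is moved stays moved. The work goes in short steps, Python scripts to look and compute and a tool call to move; the robot and the scene stay as the last step left them, time stands still between calls to the robot, and variables do not carry over. Pictures are saved under pics/ and viewed, at most 10 in all, crops included, and the job is handed in when it is done.

Besides the shell and the picture viewer there is one more tool, called in YAML: its name, and indented under it one key for each argument. step_arm: Moves the arm, as the interface text tells. Shifts and turns lie within -1 to 1; 1 stands for 25 mm of shift or 0.12 rad of turn. Its arguments: {"type":"object","properties":{"delta_pos":{"type":"array"},"turn":{"type":"array"},"grip":{"type":"number"},"newtons":{"type":"number"}},"required":["delta_pos","turn"]}

```bash
mkdir -p pics
cat > h.py <<'E'
from bench import *
import numpy as np, cv2
def snap(n,f):
    c=camera(n); cv2.imwrite(f'pics/{f}.png',c['image'][:,:,::-1]); np.savez(f'{f}.npz',**c); return c
def world(c,u,v,z=None):
    K=c['mtx'];V=c['view'];R=V[:3,:3];t=V[:3,3]
    d=np.array([(u-K[0,2])/K[0,0],(v-K[1,2])/K[1,1],1.]); d=np.array([d[0],-d[1],-d[2]])
    o=-R.T@t
    if z is None: return R.T@(d*c['z_map'][int(round(v)),int(round(u))]-t)
    w=R.T@d
    return o+w*(z-o[2])/w[2]
E
python3 - <<'E'
from h import *
for n in('top','side'):
    c=snap(n,n+'0'); print(n,c['mtx'].round(1).tolist(),c['view'].round(3).tolist())
s=read_state();print(s['time'],s['ee_pos'],s['eef_rot'],s['ft_force'])
a=cv2.imread('pics/top0.png')
E
```

```text
top [[410.3, 0.0, 243.3], [0.0, 410.3, 189.3], [0.0, 0.0, 1.0]] [[-0.009, -1.0, 0.005, 0.067], [0.986, -0.008, 0.168, -0.561], [-0.168, 0.006, 0.986, -0.959], [0.0, 0.0, 0.0, 1.0]]
side [[353.5, 0.0, 257.7], [0.0, 353.5, 192.5], [0.0, 0.0, 1.0]] [[0.98, -0.197, 0.013, -0.504], [0.105, 0.578, 0.809, -0.125], [-0.167, -0.792, 0.587, -0.798], [0.0, 0.0, 0.0, 1.0]]
0.1 [0.14291478 0.60808734 0.22183656] [ 1.15139483e-01  9.93349128e-01 -6.38550928e-04 -4.03120491e-05] [-0.04351889 -0.25208089  0.34325938]
```

View pics/top0.png

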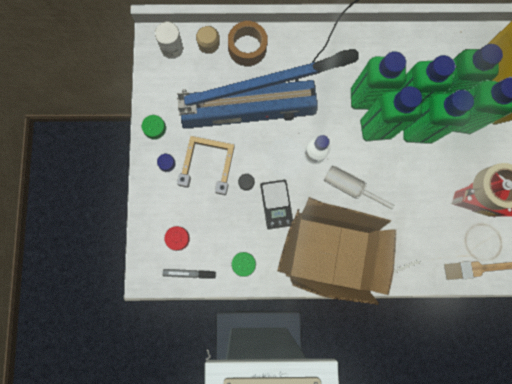

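View pics/side0.png

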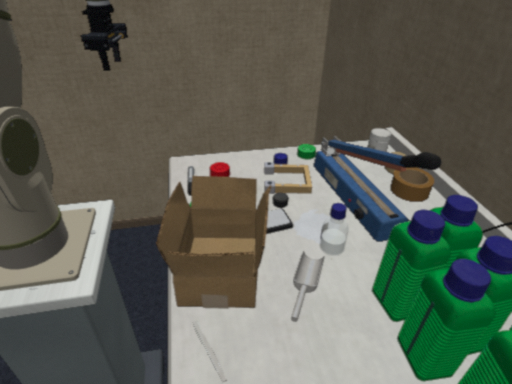

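Top view: the candidates for big_cap are red (176,238), green look-alikes (243,264) and (153,126), and the navy small cap (166,162). The red one stands in front of the gauge, whose blocks are at (184,180) and (222,187) with the bay opening towards the robot. I choose red, and check it in a close crop while measuring.

```bash
cat > meas.py <<'E'
from h import *
def capfit(c,z=0.026,pr=True):
    hsv=cv2.cvtColor(c['image'],cv2.COLOR_RGB2HSV)
    m=(((hsv[...,0]<8)|(hsv[...,0]>172))&(hsv[...,1]>140)&(hsv[...,2]>70)).astype(np.uint8)
    m[:, 270:]=0
    cs,_=cv2.findContours(m,cv2.RETR_EXTERNAL,cv2.CHAIN_APPROX_NONE)
    k=max(cs,key=cv2.contourArea); p=k[:,0]
    W=np.array([world(c,u,v,z)[:2] for u,v in p]).astype(np.float32)
    ce,r=cv2.minEnclosingCircle(W)
    return np.array(ce),r
E
python3 - <<'E'
from meas import *
c=dict(np.load('top0.npz'))
print('cam',-c['view'][:3,:3].T@c['view'][:3,3])
print('red',capfit(c), 'z',world(c,176,238)[2], capfit(c,0.02))
for n,u,v,z in(('green1',243,264,.026),('small',166,162,.026),('stop',246,182,.027),('blkL',184,180,.031),('blkR',222,187,.031)):
    print(n,world(c,u,v,z).round(4),'depth',world(c,u,v).round(4))
# steel blocks/bay via height map
K=c['mtx'];V=c['view'];R=V[:3,:3];t=V[:3,3]
vv,uu=np.mgrid[0:384,0:512];D=c['z_map']
P=np.stack([(uu-K[0,2])/K[0,0]*D,-(vv-K[1,2])/K[1,1]*D,-D],-1)
W=(P-t)@R
sub=(uu>172)&(uu<242)&(vv>130)&(vv<200)
for lo,hi,nm in((.026,.036,'blocks'),(.012,.036,'all')):
    m=(sub&(W[...,2]>lo)&(W[...,2]<hi)).astype(np.uint8)
    nl,_,st,ce=cv2.connectedComponentsWithStats(m)
    for s,q in zip(st[1:],ce[1:]):
        if s[4]>15: print(nm,s,q,world(c,q[0],q[1],.031 if nm=='blocks' else .024).round(4))
im=cv2.imread('pics/top0.png')[130:285,125:270]
cv2.imwrite('pics/crop0.png',cv2.resize(im,None,fx=3.8,fy=3.8,interpolation=cv2.INTER_CUBIC))
E
```

```text
cam [0.39330286 0.06869972 1.03925431]
red (array([0.4464438 , 0.22781725]), 0.028419464826583862) z 0.02668893947871617 (array([0.4467586 , 0.22875941]), 0.02858715131878853)
green1 [0.3814 0.0649 0.026 ] depth [0.3815 0.0649 0.0269]
small [0.6372 0.2576 0.026 ] depth [0.6369 0.2574 0.027 ]
stop [0.5839 0.0556 0.027 ] depth [0.5836 0.0556 0.0283]
blkL [0.5895 0.2106 0.031 ] depth [0.5899 0.2109 0.0289]
blkR [0.5709 0.1156 0.031 ] depth [0.5707 0.1156 0.0323]
blocks [177 174  13  13  93] [183.17204301 179.95698925] [0.5896 0.2127 0.031 ]
blocks [215 181  13  13 106] [220.88679245 187.4245283 ] [0.5699 0.1184 0.031 ]
all [177 136  58  59 972] [206.79218107 163.06481481] [0.6341 0.1545 0.024 ]
all [238 175   4  14  39] [239.92307692 181.61538462] [0.5855 0.0709 0.024 ]
```

View pics/crop0.png

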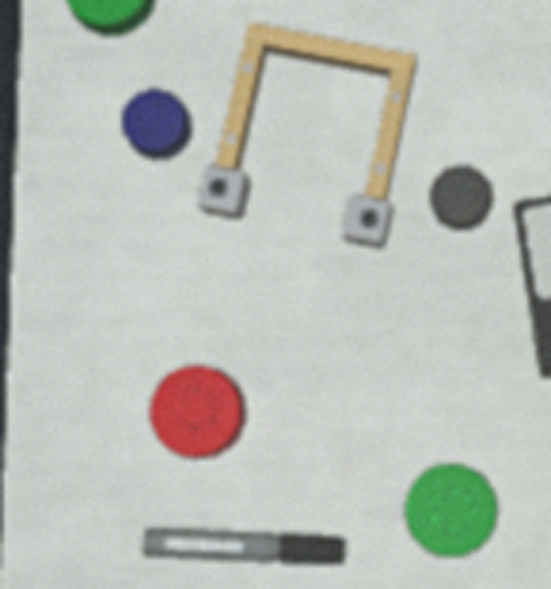

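The crop confirms it: a red round cap at crop (197,411), gauge front open towards it, green cap at (450,510), marker at (245,547). Next I refine the gauge pose from block and wood masks and cross-check it.

Run:
```python
from meas import *
c=dict(np.load('top0.npz'))
im=c['image']; hsv=cv2.cvtColor(im,cv2.COLOR_RGB2HSV)
m=((hsv[...,0]>10)&(hsv[...,0]<28)&(hsv[...,1]>70)).astype(np.uint8); m[:,:172]=0;m[:,242:]=0;m[:130]=0;m[200:]=0
vs,us=np.nonzero(m); W=np.array([world(c,u,v,.024)[:2] for u,v in zip(us,vs)]).astype(np.float32)
best=cv2.minAreaRect(W); print('wood rect',best,len(W))
yaw=-0.206
for it in range(3):
    ex=np.array([np.cos(yaw),np.sin(yaw)]);ey=np.array([-ex[1],ex[0]])
    G=W-[0.58,.165]; G=np.c_[G@ex,G@ey]
    L=(G[:,1]>35)&(G[:,0]<85)&(G[:,0]>20) if 0 else (G[:,1]>.03)&(G[:,0]<.09)&(G[:,0]>.02)
    Rm=(G[:,1]<-.03)&(G[:,0]<.09)&(G[:,0]>.02); B=(G[:,0]>.097)&(abs(G[:,1])<.035)
    a=[np.polyfit(G[s,i],G[s,1-i],1) for s,i in((L,0),(Rm,0),(B,1))]
    print('yaw',yaw,'walls',[q.round(4) for q in a], [G[s].mean(0).round(4) for s in (L,Rm,B)])
    yaw+= (a[0][0]+a[1][0])/2*.5+(-a[2][0])*.5
# blocks from grey: low saturation, darker than bench
g=hsv[...,2].astype(int)
print('bench V',np.median(g[205:230,200:240]))
for nm,(u0,u1,v0,v1) in dict(L=(174,194,170,192),R=(212,232,177,199)).items():
    b=((g[v0:v1,u0:u1]<190)).astype(np.uint8)
    print(nm);print('\n'.join(' '.join(f'{x:3d}' for x in r) for r in g[v0:v1,u0:u1]))
```

```text
wood rect ((0.6457105278968811, 0.1520877629518509), (0.11353466659784317, 0.0980600044131279), 78.00074005126953) 507
yaw -0.206 walls [array([-0.0067,  0.0512]), array([-0.0078, -0.0499]), array([-0.0019,  0.1093])] [array([0.0531, 0.0508]), array([ 0.0536, -0.0503]), array([1.093e-01, 1.000e-04])]
yaw -0.20867300052250887 walls [array([0.0008, 0.0509]), array([-0.0037, -0.05  ]), array([-0.0045,  0.1093])] [array([0.0533, 0.0509]), array([ 0.0534, -0.0502]), array([0.1093, 0.0004])]
yaw -0.2071757835997494 walls [array([-0.0056,  0.0512]), array([-0.0067, -0.0499]), array([-0.003 ,  0.1093])] [array([0.053 , 0.0509]), array([ 0.0537, -0.0503]), array([0.1093, 0.0002])]
bench V 205.0
L
206 203 203 204 203 203 207 203 194 188 193 196 185 146 125 175 206 207 206 203
203 203 201 199 204 206 204 198 191 191 195 197 182 127 129 184 208 205 207 206
206 202 205 203 203 205 194 184 188 191 194 194 172 117 137 196 208 211 204 204
207 205 202 206 201 193 170 158 173 177 184 179 158 113 151 204 211 210 210 206
206 204 205 205 197 181 169 162 161 155 151 148 135 131 162 195 210 210 208 207
206
[... 2418 characters left out ...]
 178 176 180 174 167 160 170 174 160 131 153 197 205 204 204
208 209 197 174 158 163 169 172 173 177 178 179 177 155 132 167 202 205 205 204
206 208 194 161 128 131 139 142 153 153 161 174 166 139 134 181 207 204 203 201
205 208 200 180 150 135 122 112 113 123 134 136 136 125 138 194 205 204 204 204
204 202 206 204 191 180 172 153 144 139 128 124 112 122 160 201 202 204 205 204
207 205 208 208 205 204 205 201 198 193 181 171 157 166 187 202 204 206 203 201
204 203 205 205 206 204 202 206 207 208 204 200 196 201 202 207 206 202 205 206
202 204 200 201 200 201 203 202 202 205 207 208 209 206 202 202 200 203 203 202
200 201 200 197 200 201 201 199 203 202 206 202 203 205 201 202 202 203 203 205
```

step_arm:
  delta_pos:
    - [0.655, -0.928, 0]
    - [0.655, -0.928, 0]
    - [0.655, -0.928, 0]
    - [0.655, -0.928, 0]
    - [0.655, -0.928, 0]
    - [0.655, -0.928, 0]
    - [0.655, -0.928, 0]
    - [0.655, -0.928, 0]
    - [0.655, -0.928, 0]
    - [0.655, -0.928, 0]
    - [0.655, -0.928, 0]
    - [0.655, -0.928, 0]
  turn: [0.17, 0, 0, 0, 0, 0, 0, 0, 0, 0, 0, 0]
  grip: 0.49
  newtons: 20

```text
time: 1.3
ee_pos: [0.3399, 0.3289, 0.2223]
eef_rot: [0.105, 0.994, -0.0, -0.0]
ft_force: [0.8, 0.6, -0.5]
width: 0.0445
grip_force: 0.0
```

step_arm:
  delta_pos:
    - [0.655, -0.928, 0]
    - [0.655, -0.928, 0]
    - [0.655, -0.928, -0.4]
    - [0.655, -0.928, -0.8]
    - [0, 0, -0.8]
    - [0, 0, -0.8]
    - [0, 0, -0.8]
    - [0, 0, -0.4]
    - [0, 0, 0]
    - [0, 0, 0]
    - [0, 0, 0]
  turn: [0, 0, 0, 0, 0, 0, 0, 0, 0, 0, 0]

```text
time: 2.4
ee_pos: [0.4054, 0.2377, 0.1235]
eef_rot: [0.105, 0.994, 0.001, 0.001]
ft_force: [-0.4, 0.3, 0.1]
width: 0.0444
grip_force: 0.0
```

step_arm:
  delta_pos:
    - [0, 0, -0.6]
    - [0, 0, -0.8]
    - [0, 0, -0.8]
    - [0, 0, -0.6]
    - [0, 0, -0.2]
    - [0, 0, 0]
    - [0, 0, 0]
  turn: [0, 0, 0, 0, 0, 0, 0]

```text
time: 3.1
ee_pos: [0.4055, 0.2377, 0.0485]
eef_rot: [0.105, 0.994, 0.001, 0.0]
ft_force: [0.2, -0.3, 0.2]
width: 0.0445
grip_force: 0.0
```

Run:
```python
from meas import *
a=snap('top','t1')['image'];b=snap('side','s1')['image']
o=np.hstack([cv2.resize(a[120:290,120:270],None,fx=2.6,fy=2.6),cv2.resize(b[110:280,150:300],None,fx=2.6,fy=2.6)])
cv2.imwrite('pics/c1.png',o[:,:,::-1]); print(read_state()['ee_pos'])
```

```text
[0.40554992 0.23771294 0.04855008]
```

View pics/c1.png

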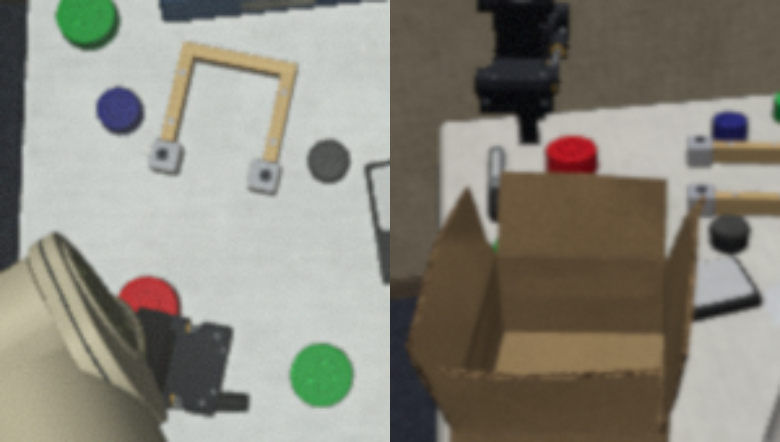

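The side crop shows the finger at (530,130), between the marker (497,180) and the red cap (572,155). The path down is clear, so I descend and nest the cap.

step_arm:
  delta_pos:
    - [0, 0, -0.5]
    - [0, 0, -0.5]
    - [0, 0, -0.4]
    - [0, 0, -0.2]
    - [0, 0, 0]
    - [0, 0, 0]
    - [0.15, -0.03, 0]
    - [0.15, -0.03, 0]
    - [0.15, -0.03, 0]
    - [0.137, -0.035, 0]
    - [0, 0, 0]
  turn: [0, 0, 0, 0, 0, 0, 0, 0, 0, 0, 0]

```text
time: 4.3
ee_pos: [0.4203, 0.2339, 0.0077]
eef_rot: [0.105, 0.994, 0.0, 0.0]
ft_force: [-0.2, -0.4, 0.5]
width: 0.0443
grip_force: 0.0
```

step_arm:
  delta_pos:
    - [0.14, -0.1, 0]
    - [0.14, -0.1, 0]
    - [0.14, -0.1, 0]
    - [0.14, -0.1, 0]
    - [0.14, -0.1, 0]
    - [0.14, -0.1, 0]
    - [0.14, -0.1, 0]
    - [0.14, -0.1, 0]
    - [0.14, -0.1, 0]
    - [0.14, -0.1, 0]
    - [0.07, -0.05, 0]
    - [0, 0, 0]
  turn: [0, 0, 0, 0, 0, 0, 0, 0, 0, 0, 0, 0]

```text
time: 5.5
ee_pos: [0.4567, 0.2076, 0.0076]
eef_rot: [0.105, 0.994, 0.0, 0.0]
ft_force: [0.5, 0.1, 0.4]
width: 0.0442
grip_force: 0.0
```

Run:
```python
from meas import *
a=snap('top','t2')['image'];b=snap('side','s2')['image']
o=np.hstack([cv2.resize(a[120:290,120:270],None,fx=2.6,fy=2.6),cv2.resize(b[110:280,150:300],None,fx=2.6,fy=2.6)])
cv2.imwrite('pics/c2.png',o[:,:,::-1]); print(read_state()['ee_pos'])
```

```text
[0.45632693 0.20791675 0.00755477]
```

View pics/c2.png

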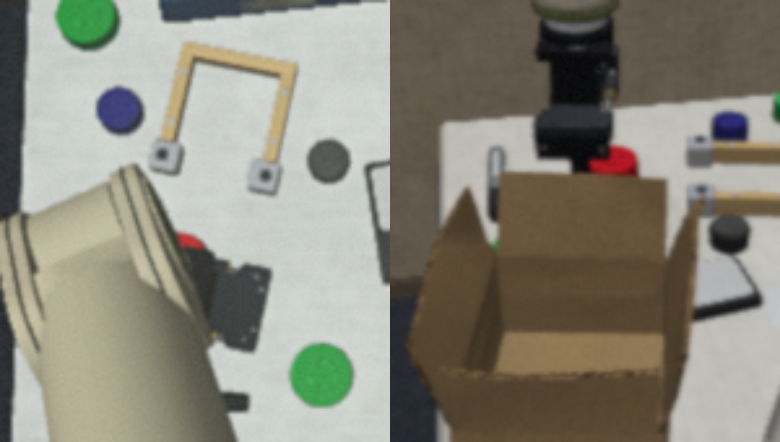

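Both crops show the red cap moving ahead of the fingers, at top (190,240) and side (613,160), upright. I finish the diagonal and back off slightly.

step_arm:
  delta_pos:
    - [0.14, -0.1, 0]
    - [0.14, -0.1, 0]
    - [0.14, -0.1, 0]
    - [0.14, -0.1, 0]
    - [0.14, -0.1, 0]
    - [0.14, -0.1, 0]
    - [0.14, -0.1, 0]
    - [0.14, -0.1, 0]
    - [0.14, -0.1, 0]
    - [0.084, -0.032, 0]
    - [0, 0, 0]
    - [0, 0, 0]
  turn: [0, 0, 0, 0, 0, 0, 0, 0, 0, 0, 0, 0]

```text
time: 6.8
ee_pos: [0.4899, 0.1846, 0.0075]
eef_rot: [0.105, 0.994, 0.0, -0.0]
ft_force: [-0.6, 0.9, 0.3]
width: 0.0442
grip_force: 0.0
```

step_arm:
  delta_pos:
    - [-0.3, 0.064, 0]
    - [-0.5, 0.106, 0]
    - [-0.5, 0.106, 0]
    - [0, 0, 0]
    - [0, 0, 0]
  turn: [0, 0, 0, 0, 0]

```text
time: 7.3
ee_pos: [0.4572, 0.1919, 0.0078]
eef_rot: [0.104, 0.995, 0.0, 0.0]
ft_force: [0.6, -0.1, 0.6]
width: 0.0445
grip_force: 0.0
```

```bash
cat > fit.py <<'E'
from meas import *
from scipy.optimize import least_squares
import sys
def go(k):
    s=read_state()['ee_pos']; o=np.array([.58,.1655]); y=-.21
    ex=np.array([np.cos(y),np.sin(y)]);ey=np.array([-ex[1],ex[0]])
    print('tcp g',((s[:2]-o)@ex).round(4),((s[:2]-o)@ey).round(4),s.round(4))
    out=[]
    for n in('top','side'):
        c=snap(n,f'{n}{k}'); im=c['image']; out.append(im)
        hsv=cv2.cvtColor(im,cv2.COLOR_RGB2HSV)
        m=(((hsv[...,0]<8)|(hsv[...,0]>172))&(hsv[...,1]>140)&(hsv[...,2]>50)).astype(np.uint8); m[:,300:]=0
        if n=='side': m[:,:190]=0
        cs,_=cv2.findContours(m,cv2.RETR_EXTERNAL,cv2.CHAIN_APPROX_NONE); p=max(cs,key=cv2.contourArea)[:,0]
        if n=='side': # upper rim only: topmost red pixel in each column, plane of the cap's top
            p=np.array([[u,p[p[:,0]==u,1].min()] for u in np.unique(p[:,0])[2:-2]])
        else:         # far/right rim: not next to the dark arm
            p=np.array([q for q in p if all(im[np.clip(q[1]+b,0,383),np.clip(q[0]+a,0,511)].min()>40 or m[q[1]+b,q[0]+a] for a in(-3,0,3) for b in(-3,0,3))and im[q[1]-3,q[0]].min()>150])
        if len(p)<5: print(n,'too few');continue
        W=np.array([world(c,u+0.,v-.5,.026)[:2] for u,v in p])
        r=least_squares(lambda q:np.hypot(*(W-q).T)-.0305,W.mean(0)-[.015,0],loss='soft_l1',f_scale=.001)
        print(n,len(p),'cap',r.x.round(4),'g',((r.x-o)@ex).round(4),((r.x-o)@ey).round(4),'rms',np.sqrt(np.mean(r.fun**2)).round(4))
    v=np.hstack([cv2.resize(out[0][120:290,120:270],None,fx=2.6,fy=2.6),cv2.resize(out[1][110:280,180:330],None,fx=2.6,fy=2.6)])
    cv2.imwrite(f'pics/c{k}.png',v[:,:,::-1])
go(sys.argv[1])
E
python3 fit.py 3
```

```text
tcp g -0.1256 0.0002 [0.4572 0.1919 0.0078]
top 18 cap [0.518  0.1775] g -0.0631 -0.0012 rms 0.001
side 16 cap [0.5188 0.1704] g -0.0609 -0.0079 rms 0.0015
```

View pics/c3.png

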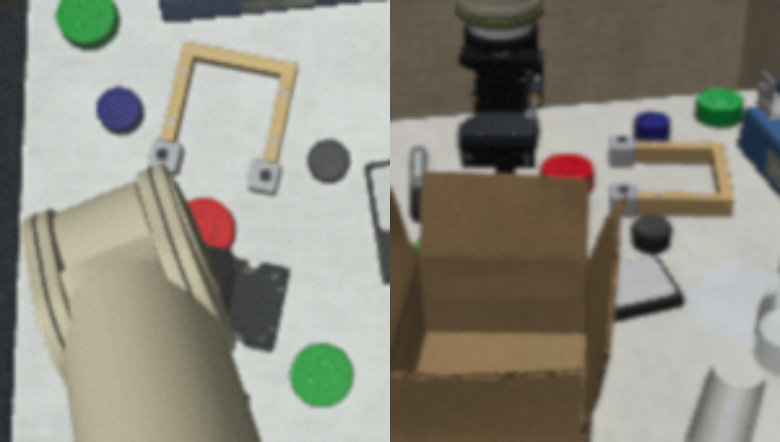

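Top fit puts the cap at gauge (-63, -1) mm, matching the nest prediction; in the crop it is at (210,225), in line with the gap. The side fit is biased by its blurred rim. I narrow the fingers to about 26 mm so they pass the gap, and push straight to the mouth.

step_arm:
  delta_pos:
    - [0, 0, 0]
    - [0, 0, 0]
    - [0.245, -0.052, 0]
    - [0.245, -0.052, 0]
    - [0.245, -0.052, 0]
    - [0.245, -0.052, 0]
    - [0.245, -0.052, 0]
    - [0.245, -0.052, 0]
    - [0.245, -0.052, 0]
    - [0.245, -0.052, 0]
    - [0.245, -0.052, 0]
    - [0.245, -0.052, 0]
  turn: [0, 0, 0, 0, 0, 0, 0, 0, 0, 0, 0, 0]
  grip: 0.7

```text
time: 8.6
ee_pos: [0.5192, 0.1784, 0.0076]
eef_rot: [0.105, 0.994, 0.0, -0.0]
ft_force: [-0.2, 0.5, 1.0]
width: 0.0262
grip_force: 0.2
```

step_arm:
  delta_pos:
    - [0, 0, 0]
  turn: [0]

```text
time: 8.7
ee_pos: [0.5196, 0.1781, 0.0076]
eef_rot: [0.105, 0.994, -0.0, 0.0]
ft_force: [-0.4, -0.1, -0.4]
width: 0.0261
grip_force: 0.0
```

```bash
python3 fit.py 4
```

```text
tcp g -0.0617 -0.0002 [0.5196 0.1781 0.0076]Traceback (most recent call last):
  File "fit.py", line 25, in <module>
    go(sys.argv[1])
    ~~^^^^^^^^^^^^^
  File "fit.py", line 14, in go
    cs,_=cv2.findContours(m,cv2.RETR_EXTERNAL,cv2.CHAIN_APPROX_NONE); p=max(cs,key=cv2.contourArea)[:,0]
                                                                        ~~~^^^^^^^^^^^^^^^^^^^^^^^^
ValueError: max() iterable argument is empty
```

The arm now hides the cap from the top camera, so I use the side view.

Run:
```python
from h import *
c=snap('side','s4'); im=c['image']
cv2.imwrite('pics/c4.png',cv2.resize(im[145:205,215:325],None,fx=7,fy=7,interpolation=cv2.INTER_CUBIC)[:,:,::-1])
hsv=cv2.cvtColor(im,cv2.COLOR_RGB2HSV)
m=(((hsv[...,0]<8)|(hsv[...,0]>172))&(hsv[...,1]>130)&(hsv[...,2]>60)); m[:,310:]=0; m[:,215:230]=m[:,215:230]
v,u=np.nonzero(m[145:205]); print(u.min(),u.max(),v.min()+145,v.max()+145)
```

```text
251 270 170 186
```

View pics/c4.png

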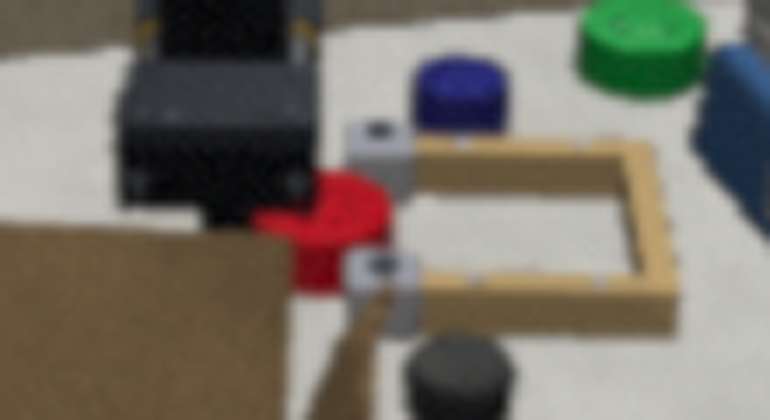

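The red cap (crop 320,205) lies between block tops (380,130) and (380,262), entering centrally. I push on with a check on the force.

step_arm:
  delta_pos:
    - [0.186, -0.04, 0]
    - [0.186, -0.04, 0]
    - [0.186, -0.04, 0]
    - [0.186, -0.04, 0]
    - [0.186, -0.04, 0]
    - [0, 0, 0]
    - [0, 0, 0]
  turn: [0, 0, 0, 0, 0, 0, 0]

```text
time: 9.5
ee_pos: [0.542, 0.1734, 0.0075]
eef_rot: [0.105, 0.994, -0.0, -0.0]
ft_force: [-0.4, 0.3, -0.3]
width: 0.0262
grip_force: 0.0
```

Run:
```python
from h import *
c=snap('side','s5'); im=c['image']
cv2.imwrite('pics/c5.png',cv2.resize(im[145:205,215:325],None,fx=7,fy=7,interpolation=cv2.INTER_CUBIC)[:,:,::-1])
```

```text
(no output)
```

View pics/c5.png

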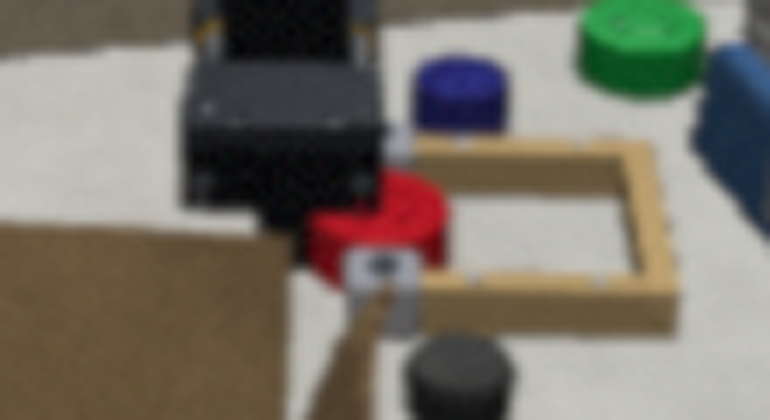

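The cap sits between the blocks (378,220) with no force on the tool. I push on into the bay, then take a short retreat and lift.

step_arm:
  delta_pos:
    - [0.2, -0.0425, 0]
    - [0.2, -0.0425, 0]
    - [0.2, -0.0425, 0]
    - [0.2, -0.0425, 0]
    - [0.2, -0.0425, 0]
    - [0.2, -0.0425, 0]
    - [0.2, -0.0425, 0]
    - [0.2, -0.0425, 0]
    - [0.2, -0.0425, 0]
    - [0.2, -0.0425, 0]
    - [0.2, -0.0425, 0]
    - [0.2, -0.0425, 0]
  turn: [0, 0, 0, 0, 0, 0, 0, 0, 0, 0, 0, 0]

```text
time: 10.75
ee_pos: [0.6024, 0.1606, 0.0076]
eef_rot: [0.105, 0.994, 0.0, -0.0]
ft_force: [0.1, -0.6, 0.1]
width: 0.0262
grip_force: 0.2
```

step_arm:
  delta_pos:
    - [0, 0, 0]
    - [0, 0, 0]
    - [-0.2, 0.0425, 0]
    - [-0.3, 0.064, 0]
    - [-0.3, 0.064, 0]
    - [0, 0, 0]
    - [0, 0, 0.4]
    - [0, 0, 0.8]
    - [0, 0, 0.8]
    - [0, 0, 0.8]
    - [0, 0, 0.8]
  turn: [0, 0, 0, 0, 0, 0, 0, 0, 0, 0, 0]

```text
time: 11.85
ee_pos: [0.5824, 0.1648, 0.0993]
eef_rot: [0.105, 0.994, 0.0, 0.0]
ft_force: [-0.1, 0.0, 0.8]
width: 0.0259
grip_force: 0.0
```

step_arm:
  delta_pos:
    - [-0.6, 0.3, 0.8]
    - [-0.8, 0.6, 0.8]
    - [-0.8, 0.8, 0]
    - [-0.8, 0.8, 0]
    - [-0.8, 0.8, 0]
    - [-0.8, 0.8, 0]
    - [-0.6, 0.8, 0]
    - [-0.4, 0.8, 0]
    - [-0.2, 0.8, 0]
    - [-0.2, 0.6, 0]
    - [0, 0, 0]
    - [0, 0, 0]
  turn: [0, 0, 0, 0, 0, 0, 0, 0, 0, 0, 0, 0]

```text
time: 13.05
ee_pos: [0.4325, 0.3418, 0.1377]
eef_rot: [0.105, 0.994, -0.0, 0.0]
ft_force: [-0.0, -0.2, 0.2]
width: 0.026
grip_force: 0.0
```

```bash
python3 fit.py 6
python3 - <<'E'
from meas import *
c=dict(np.load('top6.npz')); ce,r=capfit(c); d=ce-[.58,.1655]
print(ce,r,'g',d@[.978,-.2085],d@[.2085,.978])
E
```

```text
tcp g -0.181 0.1416 [0.4325 0.3418 0.1377]
top 22 cap [0.6363 0.1514] g 0.058 -0.002 rms 0.0008
side 15 cap [0.638  0.1534] g 0.0593 0.0002 rms 0.0014
[0.63872254 0.15076743] 0.028787117451429367 g 0.060502383797943635 -0.0021648034408092496
```

View pics/c6.png

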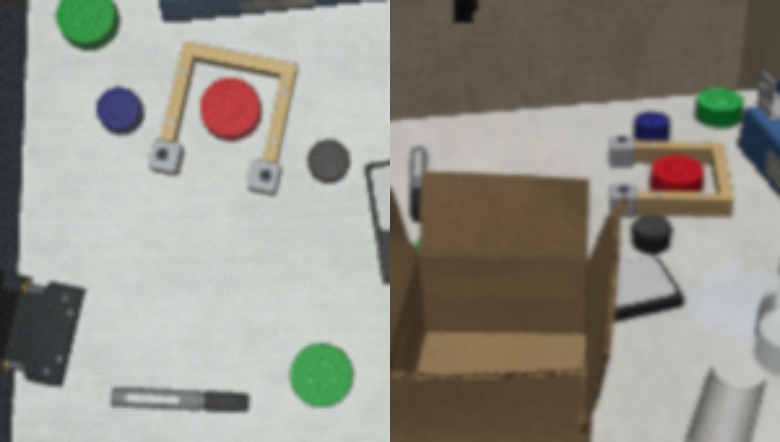

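The red cap lies flat in the bay at (231,108), gauge (60, -2) mm. The other objects are in place and the arm is clear, so I hand the job in.

```bash
python3 -c "
from bench import *
print(close_job())"
```

```text
the job is handed in; nothing more can be done
None
```

I pushed the large red cap through the gap into the bay, where it lies flat at about x = 60 mm, y = -2 mm in the gauge frame; the other objects stayed in place, and I handed the job in (no verdict shown).

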